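# Load one portion and hold the bean grinder on pulse

### The job

Grind a portion on the bean grinder: swing its red-knobbed portion lever towards the front all the way to its stop, take the gripper off it and let it spring back home. Then turn the black dial clockwise past its first two clicks to the third (the large red dot) and hold it there: the dial springs back if let go, so the program must finish with the gripper still holding it at the third click. Leave everything else where it stands.

Things in the scene. Friction and masses are not known exactly. Their poses are not given: they have to be found in the camera images.
- grinder: bean grinder, fixed to the worktop: dark steel box with black deck 85 mm above the worktop; place and yaw vary. Origin on the worktop; -x face (front) has the aluminium drawer, +y is its left. Box spans x -130..110, y -85..85 mm. Steel hopper with black lid (radius 48, top 218 mm above the worktop) at x 60, y -32. Dial axis vertical at x -80, y 0; lever pivot vertical at x 0, y 50
- dial (a joint): dial angle, rad: 0 at rest, growing clockwise from above; end stop 1.26. Springs back to 0 from anywhere (0.08 N m at rest, 0.18 at the third click); light detents felt as clicks at 0.4, 0.8, 1.2 rad (up to about 0.05 N m more between clicks; none holds it). White dots on the deck mark rest and the first two clicks, a larger red dot the third
- dial_bar: the dial's black grip bar, 52 mm long, 12 thick, top 120 mm above the worktop, on a round disc (radius 27, top 99 mm above the worktop). Origin on the dial axis at deck height; turns with the dial. At dial 0 the bar points 0.6 rad counter-clockwise (from above) of the grinder's +x, at the third click 0.6 rad clockwise of it; a white line marks the end pointing to the dots
- dial_top (a point): top centre of the grip bar, on the dial's axis, 120 mm above the worktop
- lever (a joint): angle of the portion lever, rad: 0 at rest, growing counter-clockwise seen from above as its knob swings towards the front (-x of the grinder); stop at 1.1. Sprung back to 0 (0.1 N m at rest, 0.32 N m at the stop); returns within about a second of being let go
- lever_pivot (a point): point on the lever's vertical pivot axis at deck height. From here the knob is 72 mm away; at rest it lies towards the grinder's +y turned 0.55 rad towards +x, at the stop towards +y turned 0.55 rad towards -x; the knob overhangs the left side of the box
- lever_knob (a point): top centre of the lever's upright red knob, 18 mm in diameter, its top 135 mm and underside 95 mm above the worktop; moves with the lever. The lever's steel arm is 9 mm thick, its axis 98 mm above the worktop
- mug: blue and white mug, 78 mm across, 92 mm tall, with a handle; origin at the centre of its underside. Stands near the front edge before the sink; a bystander
- spice_1: spice jar with a red cap, 45 x 106 mm, between hob and sink; origin at its underside; a bystander
- salt_shaker: salt shaker with a grey cap, 44 x 90 mm, between hob and sink; origin at its underside; a bystander
- spice_3: spice jar with a black cap, 40 x 105 mm, between hob and sink; origin at its underside; a bystander

How it is judged:
On the way, in this order (a step that is already met when the one before it is completed fails the run):
1. the portion lever is swung to its stop (at least 1.02 of 1.1 rad), the dial not yet turned (value of joint lever above 1.02 rad and value of joint dial below 0.25 rad), for 0.05 s.
2. the gripper is off the lever and it has sprung back home (under 0.1 rad), the dial still at rest (value of joint lever below 0.1 rad and value of joint dial below 0.25 rad and contact force between the fingers and grinder below 0.2 N), for 0.2 s.
3. the dial is turned past two clicks to the third and held (value of joint dial above 1.1 rad and contact force between the fingers and dial_bar above 1 N), for 0.3 s.
At the end, for the whole second after the job is handed in: The fingers hold the dial at its third click (joint dial above 1.1 rad, contact force over 1 N) through the last second, with the lever back home (under 0.1 rad) (all of step 3 and value of joint lever below 0.1 rad); the arm keeps its last pose, push and grip.
It fails at once if a bystander was moved by more than 30 mm (distance of any of mug, spice_1, salt_shaker, spice_3 from where it was at the start of the episode above 0.03 m).
It also fails if it takes over 48 s, if anything falls off the work surface, if the arm or the gripper's body presses on something with over 40 N, if the wrist force passes 120 N, or if a joint passes its speed limit or range.

### The arm

A 6-joint arm with a two-finger parallel gripper is mounted at the origin on a cart in front of the work surface, level with it; the furniture and walls round the work are solid. World frame = base frame: x ahead of the robot, y to its left, z up, the work surface at z = 0. Lengths are in m, angles in rad, forces in N, time in s.
With the tool pointing down it reaches from about 0.35 to 0.8 m from the base axis. Payload 7.3 kg.
Tool frame: the origin (TCP) lies midway between the tips of the shut fingers; the grasp point (between the pads) lies bot.pinch_z behind it (bot.pinch_z is the distance from the TCP to the grasp point, in m); z points along the fingers, y is the line along which they close (so a half turn about z gives the same grasp; the last joint's range is limited). The gripper opens to 85 mm and grips with 20 to 120 N. Pads are 22 mm wide; open, the fingers measure 114 mm over their backs; the gripper's body (76 mm by 85 mm) begins 54 mm behind the grasp point. The pads swing forward as they close: fully open they stand 13 mm farther back than shut.
Start: joints at [-1.297, 0.342, 1.524, -0, 1.275, -0.146], TCP at [0.214, -0.479, 0.231] pointing down, gripper open.
Joint ranges: [-2.53, 2.53], [-0.77, 2.02], [0.04, 2.7], [-1, 4.14], [0.28, 2.66], [-3.11, 3.11]. Speed limits (rad/s): [2.57, 2.57, 3.14, 3.14, 3.14, 3.14].

### API

Orientations are given as a rotation vector (axis times angle).
In Python, from cell import bot gives the robot as it stands.
- The arm moves only by the tool tcp_steps, called after "Emit:" as a command line: name --argument value ..., lists and objects as JSON in quotes. Schema: {"type":"object","properties":{"deltas":{"type":"array","items":{"type":"object","properties":{"sx":{"type":"number"},"sy":{"type":"number"},"sz":{"type":"number"},"ax":{"type":"number"},"ay":{"type":"number"},"az":{"type":"number"}},"additionalProperties":false},"minItems":1,"maxItems":8},"aperture":{"type":"number"},"grip_force":{"type":"number"},"only":{"type":"string"},"quiet":{"type":"boolean"},"lines":{"type":"string"}},"required":["deltas"],"additionalProperties":false}. deltas is a list of rows, 1 to 8 of them, each an object with the fields sx, sy, sz (the shift in normalised numbers (1 is 100 cm)), ax, ay, az (a rotation vector in a scale on which 1.0 is 120 degrees); a field left out counts as zero; each row is the pose to reach, as a shift and turn from the pose commanded when the call began, along the tool's axes at that moment; what a row does not reach only later rows make up. A row lasts 1/12 s, in which the tool goes at most 0.0417 m and 0.125 rad, less where a joint would pass 70% of its speed; a pose out of reach is approached as far as the arm can. aperture is the finger opening in m, set as the call begins (left out keeps the last). The fingers move at their own pace and stop on an object; grip_force is the grip in N (left out, the last holds). Time passes only in rows, so rows that do not move let the fingers close. The tool returns the time, the measured TCP pose, the force, the opening and the grip force at its end. only (a regular expression) keeps the lines of the reply that match it, lines (a string "A,B") keeps lines A to B, and quiet returns only ok. Input that does not fit is refused with a message, and nothing moves.
- bot.observe(): the state, without advancing time (a new reading comes with each control period).
- bot.grab_frame(name): name is "scene" or "top" or "wrist"; returns the picture (480x640x3 uint8, red, green, blue); there is no depth.
- bot.camera_model(name): a dict with "vfov" (degrees; the focal length in pixels is half the picture's height over the tangent of half this angle, whatever the lens; pixels are square), "cx", "cy" (the principal point, pixels), "eye" and "orientation" of the camera in the world. Camera axes: x right, y up, looking along -z (the intrinsics and any distortion apply to the point x, -y, -z); pixel columns grow to the right and rows downward; lengths in m; the calibration is good to about 2 mm. A picture is of the moment at which its call begins: read the wrist's pose just before it. camera_model takes no time and is no camera call; for the wrist camera it gives the pose at the moment of the call.
- bot.close_job(): hands the job in; it is judged then, once.
The state is a dict: "time_s": time; "qpos": joint angles; "joint_vel": joint speeds; "joint_torque": joint torques, N m; "tool_pos": TCP position; "tool_rot": TCP orientation; "contact_force": force on the tool from outside, world axes, zero at the start; "ft_torque": the same for the moment, N m; "width": finger opening in m; "gripper_force": force on a finger pad.
Only numpy, scipy, OpenCV 4.12 (cv2) and the standard library are available. Lean on these libraries where they do the work, as an engineer would, in place of code of your own. Each camera call takes 0.05 s, during which the arm holds its last target. There are 200 camera calls.

## Working session

There is one attempt and no reset: what is moved stays moved. The work goes in short steps, Python scripts to look and compute and a tool call to move; the robot and the scene stay as the last step left them, time stands still between calls to the robot, and variables do not carry over. Pictures are saved under pics/ and viewed, at most 10 in all, crops included, and the job is handed in when it is done.

```bash
ls; mkdir -p pics
```

Run:
```python
from cell import bot
import cv2
print(bot.observe(), bot.pinch_z)
for n in("scene","top"):
    f=bot.grab_frame(n); cv2.imwrite(f"pics/{n}0.png",f[:,:,::-1]); print(n,bot.camera_model(n))
```

```text
cell.py
pics
{'time_s': 0.0, 'qpos': array([-1.29698429e+00,  3.42714000e-01,  1.52504503e+00, -5.19388137e-05,
        1.27536519e+00, -1.45984877e-01]), 'joint_vel': array([ 0.00162814,  0.00153563,  0.0009189 ,  0.00091581, -0.00016091,
        0.0011029 ]), 'joint_torque': array([ 2.37941320e-03, -4.33673286e+01, -2.46007222e+01, -5.25386599e-05,
        7.79532013e-03, -5.24408804e-06]), 'tool_pos': array([ 0.21387925, -0.47901466,  0.2306207 ]), 'tool_rot': array([-3.07114447e+00, -6.54289559e-01,  2.31417954e-04]), 'contact_force': array([0.42707401, 0.43657952, 0.96814918]), 'ft_torque': array([0.03372898, 0.02010593, 0.02493738]), 'gripper_force': 0.0, 'width': 0.08540426915153025} 0.0187
scene {'vfov': 52.877038905572775, 'cx': 321.5713604273466, 'cy': 240.94064075094732, 'eye': array([-0.08614826,  0.50161948,  0.95955565]), 'orientation': array([ 0.3937983 , -0.88595111, -2.16126081])}
top {'vfov': 55.29054218422056, 'cx': 330.3655702356342, 'cy': 243.00636110163222, 'eye': array([ 0.46829801, -0.00355552,  1.23741403]), 'orientation': array([ 0.0112628 , -0.10252212, -1.56943655])}
```

View pics/top0.png

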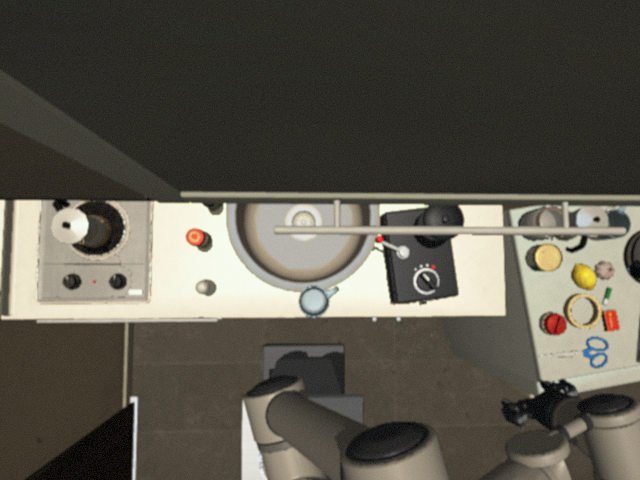

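View pics/scene0.png

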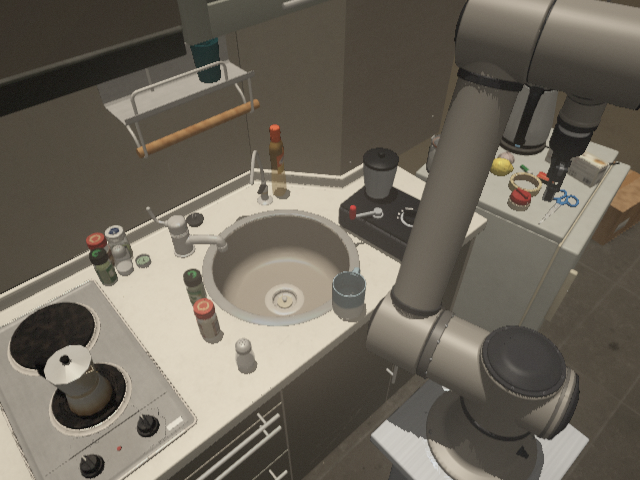

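The top view shows the grinder at about (422,255), with the red knob at (380,239), the dial at (427,279) and the red dot near (433,267). A rail crosses overhead at row 230. The scene view shows the knob at (352,212) and the dial at (408,215), partly next to the arm. I'll enlarge both and measure.

Create h.py:
```python
import numpy as np, cv2
from scipy.spatial.transform import Rotation as R
def ray(m,px):
    f=240/np.tan(np.radians(m["vfov"]/2))
    d=np.array([(px[0]-m["cx"])/f,-(px[1]-m["cy"])/f,-1.])
    return np.array(m["eye"]),R.from_rotvec(m["orientation"]).apply(d)
def plane(m,px,z):
    e,d=ray(m,px); return e+d*(z-e[2])/d[2]
def two(m1,p1,m2,p2):
    e1,d1=ray(m1,p1);e2,d2=ray(m2,p2)
    s=np.linalg.lstsq(np.c_[d1,-d2],e2-e1,rcond=None)[0]
    a=e1+s[0]*d1;b=e2+s[1]*d2
    return (a+b)/2,np.linalg.norm(a-b)
def red(img):
    h=cv2.cvtColor(img,cv2.COLOR_RGB2HSV)
    k=((h[...,0]<8)|(h[...,0]>172))&(h[...,1]>150)&(h[...,2]>70)
    n,_,s,c=cv2.connectedComponentsWithStats(k.astype(np.uint8))
    return [(c[i].round(1).tolist(),s[i].tolist()) for i in range(1,n) if s[i][4]>3]
```

Run:
```python
from h import *
from cell import bot
a=cv2.imread("pics/top0.png");b=cv2.imread("pics/scene0.png")
for n,i in(("top",a),("scene",b)): print(n,[r for r in red(i[:,:,::-1].copy()) if 330<r[0][0]<450])
c=cv2.resize(a[195:315,365:475],None,fx=4.5,fy=4.5,interpolation=cv2.INTER_CUBIC)
d=cv2.resize(b[140:260,325:425],None,fx=4.5,fy=4.5,interpolation=cv2.INTER_CUBIC)
im=np.hstack([c,d])[:,:945]; im=cv2.resize(im,(800,int(540*800/im.shape[1]))); print(im.shape)
cv2.imwrite("pics/crop0.png",im)
```

```text
top [([379.5, 238.6], [376, 236, 8, 6, 36]), ([432.7, 266.5], [431, 265, 4, 4, 14])]
scene [([352.3, 207.1], [350, 205, 6, 5, 24])]
(457, 800, 3)
```

View pics/crop0.png

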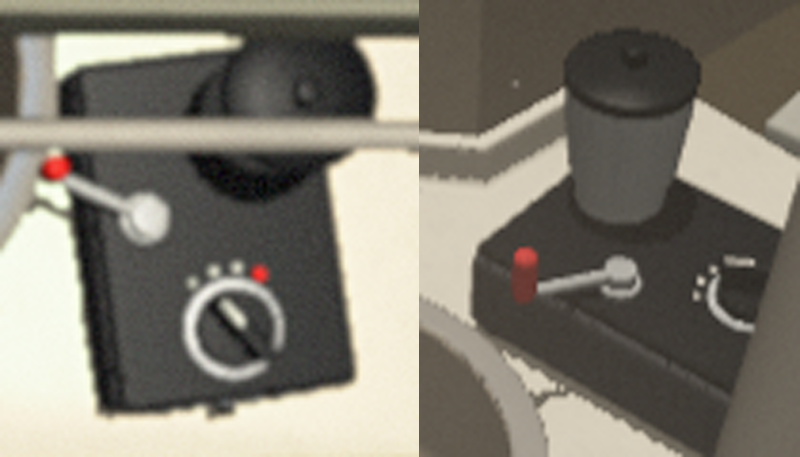

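The crop shows the knob at top-view pixel (379.5,238.8), the pivot at (403,252), the dial at (426.4,281) and the red dot at (432.7,266.5). In the scene view the knob top is at (352.5,207), the pivot boss is visible and the dial is half hidden. Next I'll cast rays.

Run:
```python
from h import *
from cell import bot
T=bot.camera_model("top");S=bot.camera_model("scene")
s=800/945*4.5
tp=lambda u,v:(365+u/s,195+v/s); sp=lambda u,v:(325+(u-419)/s,140+v/s)
print("knob2",two(T,(379.5,238.6),S,(352.3,206.5)))
print("pivot2",two(T,tp(145,217),S,sp(620,266)))
print("lid2",two(T,tp(300,92),S,sp(634,52)))
D=plane(T,tp(234,328),.097);K=plane(T,(379.5,238.6),.133);P=plane(T,tp(147,215),.108)
print("dial",D,"knob",K,"pivot",P,"reddot",plane(T,(432.7,266.5),.085),"d",np.linalg.norm((K-P)[:2]))
for n,q in(("FR",(352,380)),("FL",(122,408)),("BL",(85,70))): print(n,plane(T,tp(*q),.085))
# pivot(0,50)->dial(-80,0): fit yaw from points
L=np.array([[-80,0],[0,50],[0+72*np.sin(.55),50+72*np.cos(.55)]])/1e3
W=np.array([D[:2],P[:2],K[:2]])
l=L-L.mean(0);w=W-W.mean(0);yaw=np.arctan2((l[:,0]*w[:,1]-l[:,1]*w[:,0]).sum(),(l*w).sum())
c,s_=np.cos(yaw),np.sin(yaw);M=np.array([[c,-s_],[s_,c]]);t=W.mean(0)-M@L.mean(0)
print("yaw",yaw,"orig",t,"res",W-(L@M.T+t))
```

```text
knob2 (array([ 0.5600848 , -0.18795775,  0.13066962]), np.float64(0.000916605545904441))
pivot2 (array([ 0.52846569, -0.25267836,  0.10152504]), np.float64(0.0006824341134325829))
lid2 (array([ 0.59719933, -0.32455508,  0.211717  ]), np.float64(0.002838334708642576))
dial [ 0.45563134 -0.31183306  0.097     ] knob [ 0.55957906 -0.18790473  0.133     ] pivot [ 0.52967159 -0.25235328  0.108     ] reddot [ 0.49255404 -0.33194497  0.085     ] d 0.07104979146968494
FR [ 0.42065431 -0.39444891  0.085     ]
FL [ 0.4028752  -0.23892204  0.085     ]
BL [ 0.62830747 -0.21668424  0.085     ]
yaw 0.11561028402624211 orig [ 0.53519385 -0.30250281] res [[-9.65440615e-05 -1.02015907e-04]
 [ 2.45384187e-04  4.83305056e-04]
 [-1.48840126e-04 -3.81289149e-04]]
```

The three points agree: knob height 0.131 (text says 0.135), residuals under 1 mm, and pivot-to-knob 71 mm (text 72). So the grinder is at (0.535,-0.3025) with yaw 0.116. I'll put targets in tool axes and check the rail height.

Add to h.py:
```python
def go(bot,*pts):
    o=bot.observe(); Rm=R.from_rotvec(o["tool_rot"])
    ax=Rm.apply([1,0,0]); print("t",round(o["time_s"],2),"tcp",o["tool_pos"].round(4),"yaw",np.arctan2(ax[1],ax[0]).round(3),"F",o["contact_force"].round(1),"w",o["width"].round(4),"g",o["gripper_force"].round(1))
    for p in pts: print(p,Rm.inv().apply(np.array(p)-o["tool_pos"]).round(4))
```

Run:
```python
from h import *
from cell import bot
go(bot,(.592,-.176,.20),(.592,-.176,.108))
T=bot.camera_model("top");S=bot.camera_model("scene")
e,d1=ray(T,(280,230));_,d2=ray(T,(600,230));n=np.cross(d1,d2)
for p in((200,30),(260,18),(230,5)):
    s,d=ray(S,p); k=n@(e-s)/(n@d); print(p,s+k*d)
```

```text
Traceback (most recent call last):
  File "h.py", line 21, in go
    ax=Rm.apply([1,0,0]); print("t",round(o["time_s"],2),"tcp",o["tool_pos"].round(4),"yaw",np.arctan2(ax[1],ax[0]).round(3),"F",o["contact_force"].round(1),"w",o["width"].round(4),"g",o["gripper_force"].round(1))
                                                                                                                                                                 ^^^^^^^^^^^^^^^^
AttributeError: 'float' object has no attribute 'round'
```

```bash
sed -i 's/o\["width"\].round(4)/round(o["width"],4)/;s/o\["gripper_force"\].round(1)/round(o["gripper_force"],1)/' h.py
```

Run:
```python
from h import *
from cell import bot
go(bot,(.592,-.176,.23),(.592,-.176,.108))
T=bot.camera_model("top");S=bot.camera_model("scene")
e,d1=ray(T,(280,230));_,d2=ray(T,(600,230));n=np.cross(d1,d2)
for p in((200,30),(260,18),(230,5)):
    s,d=ray(S,p); k=n@(e-s)/(n@d); print(p,s+k*d)
```

```text
t 0.1 tcp [ 0.2139 -0.4791  0.2307] yaw 0.42 F [ 1.1 -0.1  0.3] w 0.0854 g 0.0
(0.592, -0.176, 0.23) [ 0.4688 -0.1226  0.0009]
(0.592, -0.176, 0.108) [ 0.4688 -0.1225  0.1229]
(200, 30) [0.5227983  0.1777274  0.69120308]
(260, 18) [0.52422046 0.07557827 0.68107077]
(230, 5) [0.5208718  0.126332   0.71224527]
```

The rail sits at x≈0.52, z≈0.69, well above the wrist. Moving over behind the knob with the fingers shut.

Emit:
tcp_steps --deltas '[{"sx": 0.04, "sy": -0.01}, {"sx": 0.08, "sy": -0.02}, {"sx": 0.12, "sy": -0.03}, {"sx": 0.16, "sy": -0.04}, {"sx": 0.2, "sy": -0.05}, {"sx": 0.24, "sy": -0.06}, {"sx": 0.28, "sy": -0.07}, {"sx": 0.32, "sy": -0.08}]' --aperture 0 --grip_force 20

```text
time_s: 0.77
tool_pos: [0.4748, -0.2742, 0.231]
tool_rot: [-3.072, -0.655, 0.001]
contact_force: [0.0, -0.3, 0.1]
width: -0.0
gripper_force: 0.0
```

Emit:
tcp_steps --deltas '[{"sx": 0.04, "sy": -0.011}, {"sx": 0.08, "sy": -0.022}, {"sx": 0.12, "sy": -0.033}, {"sx": 0.149, "sy": -0.043}, {"sx": 0.149, "sy": -0.043}, {"sx": 0.149, "sy": -0.043}]'

```text
time_s: 1.27
tool_pos: [0.5927, -0.1744, 0.2302]
tool_rot: [-3.071, -0.659, 0.002]
contact_force: [0.2, -0.5, -0.1]
width: 0.0001
gripper_force: 0.0
```

Run:
```python
from h import *
from cell import bot
go(bot,(.592,-.176,.23),(.592,-.176,.108))
f=bot.grab_frame("scene"); cv2.imwrite("pics/scene1.png",f[100:340,200:520,::-1].repeat(2,0).repeat(2,1))
```

```text
t 1.27 tcp [ 0.5927 -0.1744  0.2302] yaw 0.423 F [ 0.2 -0.5 -0.1] w 0.0001 g 0.0
(0.592, -0.176, 0.23) [-0.0013  0.0012  0.0002]
(0.592, -0.176, 0.108) [-0.0012  0.0013  0.1222]
```

View pics/scene1.png

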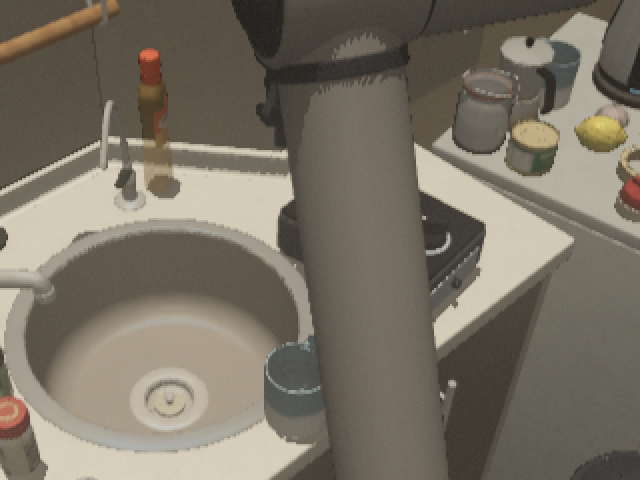

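The arm hides the knob in this view, and nothing has been touched. Descending behind the knob.

Emit:
tcp_steps --deltas '[{"sx": -0.001, "sy": 0.001, "sz": 0.04}, {"sx": -0.001, "sy": 0.001, "sz": 0.08}, {"sx": -0.001, "sy": 0.001, "sz": 0.12}, {"sx": -0.001, "sy": 0.001, "sz": 0.122}, {"sx": -0.001, "sy": 0.001, "sz": 0.122}, {"sx": -0.001, "sy": 0.001, "sz": 0.122}]'

```text
time_s: 1.82
tool_pos: [0.5923, -0.1786, 0.1115]
tool_rot: [3.071, 0.652, 0.003]
contact_force: [0.1, 0.3, 0.2]
width: 0.0003
gripper_force: 0.0
```

Run:
```python
from h import *
from cell import bot
go(bot,(.578,-.179,.108),(.539,-.173,.108),(.503,-.188,.108))
```

```text
t 1.82 tcp [ 0.5923 -0.1786  0.1115] yaw 0.419 F [0.1 0.3 0.2] w 0.0003 g 0.0
(0.578, -0.179, 0.108) [-0.0132 -0.0055  0.0035]
(0.539, -0.173, 0.108) [-0.0464 -0.0268  0.0034]
(0.503, -0.188, 0.108) [-0.0854 -0.0277  0.0033]
```

Emit:
tcp_steps --deltas '[{"sx": -0.013, "sy": -0.006, "sz": 0.002}, {"sx": -0.03, "sy": -0.018, "sz": 0.002}, {"sx": -0.046, "sy": -0.025, "sz": 0.002}, {"sx": -0.066, "sy": -0.027, "sz": 0.002}, {"sx": -0.087, "sy": -0.026, "sz": 0.002}, {"sx": -0.087, "sy": -0.026, "sz": 0.002}, {"sx": -0.087, "sy": -0.026, "sz": 0.002}]'

```text
time_s: 2.4
tool_pos: [0.5035, -0.1893, 0.1113]
tool_rot: [3.07, 0.652, 0.011]
contact_force: [2.6, 5.0, -0.4]
width: 0.0004
gripper_force: 2.0
```

Run:
```python
from h import *
from cell import bot
go(bot,(.503,-.188,.108))
f=bot.grab_frame("top"); r=red(f); print([q for q in r if 340<q[0][0]<460])
cv2.imwrite("pics/top2.png",cv2.resize(f[190:320,340:480,::-1],None,fx=4,fy=4,interpolation=cv2.INTER_CUBIC))
```

```text
t 2.4 tcp [ 0.5035 -0.1893  0.1113] yaw 0.418 F [ 2.6  5.  -0.4] w 0.0004 g 2.0
(0.503, -0.188, 0.108) [ 0.     -0.0014  0.0033]
[]
```

View pics/top2.png

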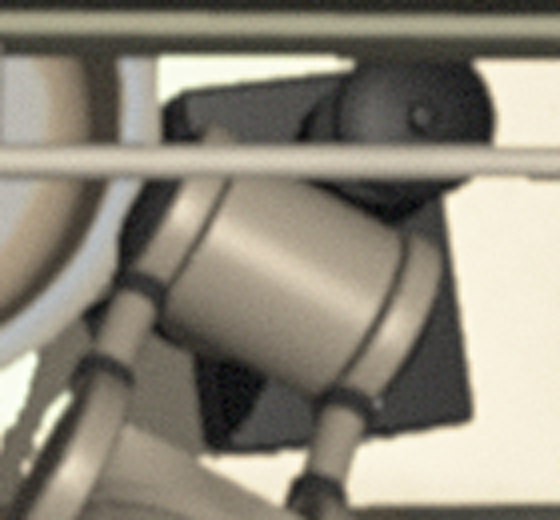

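The gripper hides the knob from above. The force is 5.6 N against about 4.4 N expected at the stop, so I'll check with the wrist camera.

Run:
```python
from h import *
from cell import bot
m=bot.camera_model("wrist")
f=bot.grab_frame("wrist"); r=red(f); print(r,m)
cv2.imwrite("pics/wrist2.png",f[:,:,::-1])
for q in r: print(plane(m,q[0],.133))
```

```text
[([539.1, 399.7], [530, 392, 19, 16, 217]), ([319.0, 396.0], [315, 394, 10, 6, 46])] {'vfov': 66.927193512835, 'cx': 319.1599899631449, 'cy': 243.48993516354844, 'eye': array([ 0.57192491, -0.15836725,  0.2536442 ]), 'orientation': array([-0.26912563,  0.16977964, -1.14186151])}
[ 0.51384256 -0.28183415  0.133     ]
[ 0.47956708 -0.20008284  0.133     ]
```

View pics/wrist2.png

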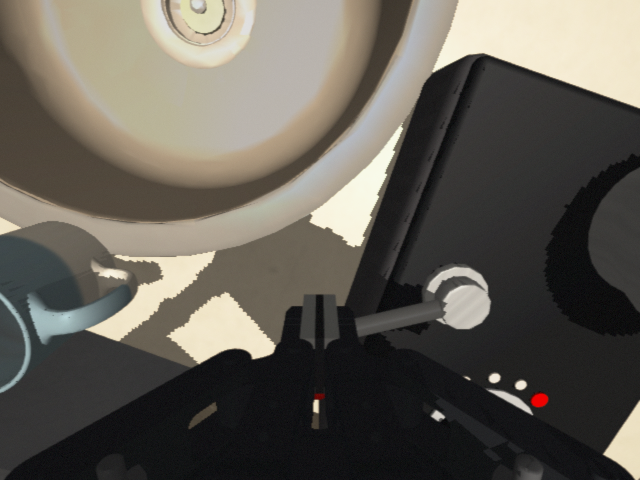

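The wrist view shows the lever arm running from the pivot boss (458,290) to (357,327) behind the fingertips. I'll read the lever angle from it.

Run:
```python
from h import *
from cell import bot
m=bot.camera_model("wrist")
a,b=plane(m,(357,327),.100),plane(m,(430,309),.100)
P=np.array([.5294,-.2528]);print(a,b)
print("lever",np.arctan2(*(a-b)[[1,0]])-1.136,np.arctan2(*(a[:2]-P)[::-1])-1.136)
go(bot)
```

```text
[ 0.49800552 -0.21193395  0.1       ] [ 0.52053484 -0.23913066  0.1       ]
lever 1.1266065825726506 1.0898622605036412
t 2.5 tcp [ 0.5038 -0.1894  0.1112] yaw 0.419 F [2.4 4.6 0.5] w -0.0 g 2.0
```

The lever reads about 1.1 rad. A small extra push should show the stop as a rise in force.

Emit:
tcp_steps --deltas '[{"sx": -0.003, "sy": 0.001}, {"sx": -0.003, "sy": 0.001}, {"sx": -0.003, "sy": 0.001}]'

```text
time_s: 2.75
tool_pos: [0.5031, -0.1901, 0.1113]
tool_rot: [3.071, 0.652, 0.016]
contact_force: [8.5, 11.2, 1.1]
width: 0.0002
gripper_force: 6.4
```

The force rose to 14 N with no motion, so the lever is at its stop. Backing off along the arc and letting it return, then up.

Emit:
tcp_steps --deltas '[{"sx": 0.022, "sy": -0.002}, {"sx": 0.044}, {"sx": 0.065, "sy": 0.01}, {"sx": 0.085, "sy": 0.022}, {"sx": 0.105, "sy": 0.025}, {"sx": 0.105, "sy": 0.025}]'

```text
time_s: 3.25
tool_pos: [0.61, -0.1716, 0.1112]
tool_rot: [3.068, 0.655, 0.012]
contact_force: [-0.5, -0.5, -0.7]
width: 0.0001
gripper_force: 0.0
```

Emit:
tcp_steps --deltas '[{"sz": -0.04}, {"sz": -0.08}, {"sz": -0.12}, {"sz": -0.13}, {"sz": -0.13}, {"sz": -0.13}, {"sz": -0.13}, {"sz": -0.13}]' --aperture 0.04

```text
time_s: 3.92
tool_pos: [0.6045, -0.1711, 0.2361]
tool_rot: [-3.071, -0.654, 0.003]
contact_force: [0.1, -1.7, -0.2]
width: 0.0401
gripper_force: 0.0
```

Run:
```python
from h import *
from cell import bot
m=bot.camera_model("wrist");f=bot.grab_frame("wrist")
cv2.imwrite("pics/wrist3.png",f[:,:,::-1])
for q in red(f): print(q,plane(m,q[0],.133),plane(m,q[0],.085))
go(bot,(.4557,-.3117,.23))
```

```text
([314.0, 293.6], [303, 275, 22, 37, 678]) [ 0.56546953 -0.1841431   0.133     ] [ 0.54418683 -0.19272242  0.085     ]
t 3.97 tcp [ 0.6046 -0.1711  0.236 ] yaw 0.42 F [0.3 1.1 0.7] w 0.0399 g 0.0
(0.4557, -0.3117, 0.23) [-0.1933  0.0678  0.0062]
```

View pics/wrist3.png

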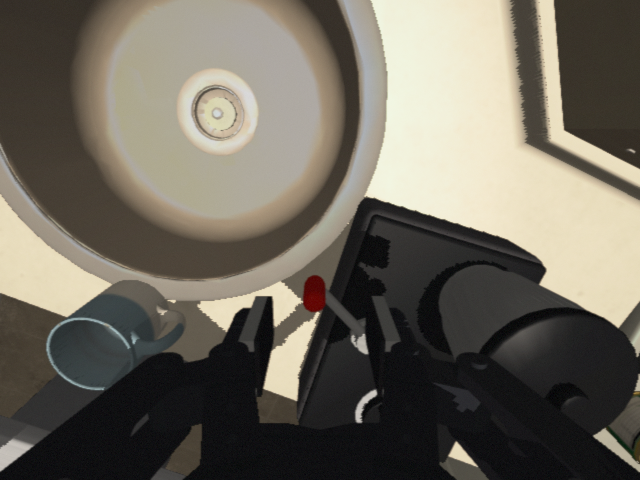

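The wrist view shows the knob back at its rest place (314,294), about (0.56,-0.186) allowing for its side being in the blob. Next to above the dial, turned by +0.3 rad to match the bar.

The manual's scale: turns go in shares of 120 degrees. Converting my numbers, -0.296 rad is -0.1413.

Emit:
tcp_steps --deltas '[{"sx": -0.035, "sy": 0.012, "az": -0.0286}, {"sx": -0.07, "sy": 0.025, "az": -0.0573}, {"sx": -0.105, "sy": 0.037, "az": -0.0859}, {"sx": -0.14, "sy": 0.049, "az": -0.1146}, {"sx": -0.175, "sy": 0.061, "az": -0.1413}, {"sx": -0.193, "sy": 0.068, "sz": 0.006, "az": -0.1413}, {"sx": -0.193, "sy": 0.068, "sz": 0.006, "az": -0.1413}, {"sx": -0.193, "sy": 0.068, "sz": 0.006, "az": -0.1413}]'

```text
time_s: 4.63
tool_pos: [0.4559, -0.3123, 0.2303]
tool_rot: [-2.942, -1.096, 0.001]
contact_force: [0.7, 0.1, 0.1]
width: 0.04
gripper_force: 0.0
```

Run:
```python
from h import *
from cell import bot
go(bot,(.4557,-.3117,.16),(.4557,-.3117,.103)); print(bot.observe()["qpos"].round(2))
m=bot.camera_model("wrist");f=bot.grab_frame("wrist")
for q in red(f): print(q,plane(m,q[0],.133),plane(m,q[0],.085))
cv2.imwrite("pics/wrist4.png",f[:,:,::-1])
```

```text
t 4.63 tcp [ 0.4559 -0.3123  0.2303] yaw 0.713 F [0.7 0.1 0.1] w 0.04 g 0.0
(0.4557, -0.3117, 0.16) [ 0.0002 -0.0005  0.0704]
(0.4557, -0.3117, 0.103) [ 0.0002 -0.0003  0.1274]
[-0.74  0.39  1.45  0.    1.3   0.12]
([277.5, 2.9], [267, 0, 22, 9, 130]) [ 0.54888278 -0.19922447  0.133     ] [ 0.55602704 -0.18649241  0.085     ]
([365.3, 208.7], [359, 203, 13, 13, 125]) [ 0.49434607 -0.31905698  0.133     ] [ 0.49055189 -0.33035976  0.085     ]
([469.5, 470.3], [457, 456, 30, 24, 458]) [ 0.38587143 -0.54342373  0.133     ] [ 0.36032046 -0.59972781  0.085     ]
```

View pics/wrist4.png

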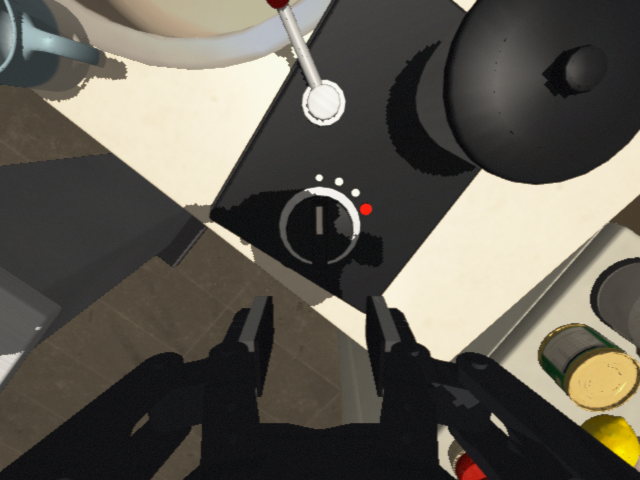

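The wrist view shows the dial ring centred at about (320,228) and the white line vertical at column 319, so the bar is aligned with the fingers. Red dot at (365,209). Quick two-view height check.

Run:
```python
from h import *
from cell import bot
m=bot.camera_model("wrist");T=bot.camera_model("top")
print(two(m,(320,228),T,(426.4,281.1)),two(m,(365.3,208.7),T,(432.7,266.5)))
print(plane(m,(320,228),.097),"line",plane(m,(319,208),.12),plane(m,(319,234),.12))
```

```text
(array([ 0.45593398, -0.31285925,  0.08985033]), np.float64(0.0017947591633841588)) (array([ 0.4924961 , -0.32654822,  0.10167012]), np.float64(0.0013775447409401366))
[ 0.45781313 -0.31077093  0.097     ] line [ 0.47307469 -0.29653636  0.12      ] [ 0.45863273 -0.30910561  0.12      ]
```

Emit:
tcp_steps --deltas '[{"sz": 0.04}, {"sz": 0.07}, {"sz": 0.1}, {"sz": 0.12}, {"sz": 0.127}, {"sz": 0.127}, {"sz": 0.127}]'

```text
time_s: 5.27
tool_pos: [0.4579, -0.3117, 0.105]
tool_rot: [2.941, 1.102, 0.001]
contact_force: [-0.0, 1.0, 0.3]
width: 0.0402
gripper_force: 0.0
```

Both views agree on the dial within 2 mm and the fingers straddle the bar without touching it. Gripping.

Emit:
tcp_steps --deltas '[{"sx": -0.001, "sz": 0.002}, {"sx": -0.001, "sz": 0.002}, {"sx": -0.001, "sz": 0.002}, {"sx": -0.001, "sz": 0.002}, {"sx": -0.001, "sz": 0.002}, {"sx": -0.001, "sz": 0.002}]' --aperture 0 --grip_force 40

```text
time_s: 5.77
tool_pos: [0.456, -0.3122, 0.1037]
tool_rot: [2.942, 1.101, 0.001]
contact_force: [-1.9, 3.4, 5.0]
width: 0.0107
gripper_force: 39.9
```

The grip closed at 10.7 mm on the 12 mm bar with 40 N. Turning clockwise.

In the tool's units: 0.6 rad is 0.2865.

Emit:
tcp_steps --deltas '[{"az": 0.0477}, {"az": 0.0955}, {"az": 0.1432}, {"az": 0.191}, {"az": 0.2387}, {"az": 0.2865}, {"az": 0.2865}]'

```text
time_s: 6.35
tool_pos: [0.4558, -0.3118, 0.1037]
tool_rot: [-3.136, -0.174, 0.0]
contact_force: [-2.4, 5.0, 6.0]
width: 0.011
gripper_force: 40.1
```

Emit:
tcp_steps --deltas '[{"az": 0.0477}, {"az": 0.0955}, {"az": 0.1432}, {"az": 0.191}, {"az": 0.2387}, {"az": 0.2865}, {"az": 0.2865}, {"az": 0.2865}]'

```text
time_s: 7.02
tool_pos: [0.4558, -0.3115, 0.1037]
tool_rot: [-3.049, 0.753, 0.001]
contact_force: [-2.8, 6.1, 6.5]
width: 0.0108
gripper_force: 40.2
```

Run:
```python
from h import *
from cell import bot
go(bot); print(bot.observe()["ft_torque"])
f=bot.grab_frame("wrist"); cv2.imwrite("pics/wrist5.png",f[:,:,::-1])
```

```text
t 7.02 tcp [ 0.4558 -0.3115  0.1037] yaw -0.484 F [-2.8  6.1  6.5] w 0.0108 g 40.2
[1.02086544 0.46922485 0.17939387]
```

View pics/wrist5.png

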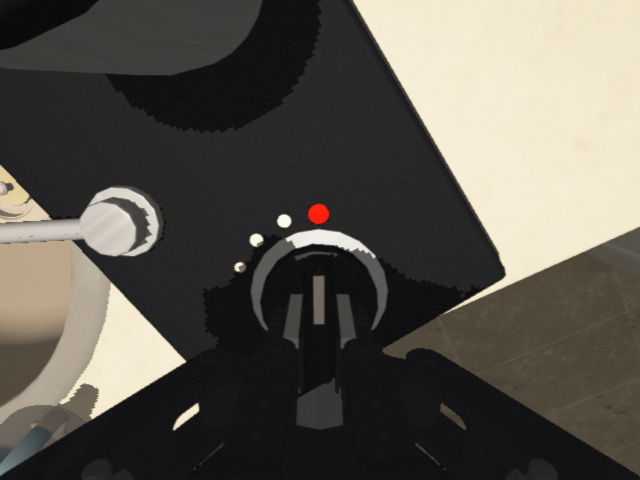

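The white line at (319,300) points straight at the red dot (319,214). Yaw is -0.484, which is 1.2 rad of dial. I'll hold a moment, then hand in.

Emit:
tcp_steps --deltas '[{}, {}, {}, {}, {}, {}, {}]'

```text
time_s: 7.65
tool_pos: [0.4558, -0.3115, 0.1037]
tool_rot: [-3.049, 0.752, 0.001]
contact_force: [-1.6, 5.8, 6.0]
width: 0.011
gripper_force: 40.2
```

```bash
python3 -c "
from cell import bot
print(bot.close_job())"
```

```text
the job is handed in; nothing more can be done
None
```

I swung the lever to its stop and let it spring back home, then turned the dial to the third click (about 1.2 rad) and handed the job in at 7.65 s with the gripper holding it at 40 N; no verdict was returned.

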